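# Set the bearing play on a moulder's feed unit

## Task

Lift the loose cover plate off the pins of the blue bearing housing and set it down, not dropped, flat and handle up in the middle of the cork mat. Then screw the thumbscrew that was under it clockwise until it seats, back it off a quarter turn, and finish while still gripping it there, so that I can tighten its lock nut. Leave the other things on the bench where they are.

Things in the scene. Friction and masses are not known exactly. Their poses are not given: they have to be found in the camera images.
- housing: Blue steel bearing housing, fixed to the bench, 104 (its x) x 170 (its y) mm; yaw within 0.3 of the world axes. Origin: centre of underside, on the bench; z up. 12 mm base; a 20 mm thick cheek wall along each y end (y = +-75 mm), top 72 mm above the bench; 130 mm open gap between them, open at both x ends. Midway in it the thumbscrew on a boss 34 mm wide. An upright pin on each cheek: see point pin_a
- pin_a (a point): Top of the pin on the housing's +y cheek, 84 mm above the bench; the same pin stands on the -y cheek. Each is 8 mm in diameter and rises 12 mm from the middle of the cheek's top
- cover: Loose aluminium plate 104 (x) x 174 (y) x 5 mm, 0.2 to 0.4 kg, two 12 mm holes at y = +-75 mm. Origin: centre of its underside; z up, handle side. At the start it lies on the housing's cheeks, underside 72 mm above the bench, axes along the housing's, holes over the pins, hiding the thumbscrew; it clears the pins after 12 mm of lift. A black bow handle stands on it: point cover_grip
- cover_grip (a point): Centre of the bar of the cover's handle, 30 mm above the plate's underside. The bar is 80 mm long along the cover's y, 16 mm wide (x) and 16 mm high (22 to 38 mm above the underside), on two 12 mm posts at y = +-32 mm, with a 17 mm gap under it. Best pinched from above across its 16 mm
- mat: Brown cork mat, 170 (x) x 230 (y) x 4 mm thick, fixed flat on the bench, on the other side from the housing. Origin: centre of its underside, on the bench; z up. Yaw within 0.3 of the world axes
- screw (a joint): Angle of the thumbscrew in rad: 0 seated (hard stop), growing as it is backed off, counter-clockwise seen from above (clockwise screws it in). 1.57 is a quarter turn off the seat; starts at 0.7 to 2.0. At value q its wing lies q counter-clockwise from the housing's x axis. Friction 0.05 N m; it stays where left; its height does not change
- screw_grip (a point): Centre of the wing of the steel thumbscrew, on its vertical axis, 52 mm above the bench; x runs along the wing. The wing is a blade 46 mm long, 12 mm thick and 24 mm high (40 to 64 mm above the bench) with two flat long sides, on an 18 mm hub. Pinch it from above across its 12 mm, low enough that its middle is between the pads
- battery: Bystander: black slide-on power-tool battery pack, 78 x 60 x 58 mm high. Origin in the underside, near its middle. To be left where it is
- screwdriver: Bystander: screwdriver, 190 mm long, lying on the bench. Origin in the handle-to-tip axis. To be left where it is
- glue: Bystander: white glue bottle, 56 mm in diameter, 150 mm tall, standing. Origin in the underside, near its middle. To be left where it is
- tape: Bystander: grey tape measure, about 75 x 34 x 62 mm high. Origin in the underside, near its middle. To be left where it is
- template: Bystander: L-shaped plywood template 12 mm thick, about 130 x 110 mm, lying flat. Origin in the underside, near its middle. To be left where it is
- wrench: Bystander: open steel wrench, 170 mm long, lying flat. Origin in the handle-to-tip axis. To be left where it is
- block: Bystander: wooden sanding block 120 x 45 x 40 mm high. Origin in the underside, near its middle. To be left where it is
Not all that is in view belongs to the job. Leave any white look-alike of the housing alone. Of the things shaped like the cover, the aluminium one is meant.

How it is judged:
By the outcome, as a careful person would: the job done as asked, in the order asked, and still so for the second after the job is handed in, while the arm keeps its last pose, push and grip.
It also fails if it takes over 67 s, if anything falls off the work surface, if the arm or the gripper's body presses on something with over 40 N, if the wrist force passes 120 N, or if a joint passes its speed limit or range.

## Robot

A 6-joint arm with a two-finger parallel gripper is mounted at the origin on the work surface. World frame = base frame: x ahead of the robot, y to its left, z up, the work surface at z = 0. Lengths are in m, angles in rad, forces in N, time in s.
With the tool pointing down it reaches from about 0.35 to 0.775 m from the base axis. Payload 5.5 kg.
Tool frame: the origin (TCP) lies midway between the tips of the shut fingers; the grasp point (between the pads) lies 19 mm behind it; z points along the fingers, y is the line along which they close (so a half turn about z gives the same grasp; the last joint's range is limited). The gripper opens to 85 mm and grips with 20 to 120 N. Pads are 22 mm wide; open, the fingers measure 114 mm over their backs; the gripper's body (76 mm by 85 mm) begins 54 mm behind the grasp point. The pads swing forward as they close: fully open they stand 13 mm farther back than shut.
Start: joints at [1.015, 0.313, 0.046, 1.304, 0, 1.431], TCP at [0.232, 0.526, 0.231] pointing down, gripper open.
Joint ranges: [-2.76, 2.76], [-0.86, 1.69], [-1.03, 1.26], [-2.2, 2.34], [-1.47, 1.5], [-3.14, 3.14]. Speed limits (rad/s): [2.57, 2.57, 3.14, 3.14, 3.14, 3.14].

## Interface

Orientations are given as a unit quaternion [w, x, y, z].
In Python, from workcell import telemetry, imaging, env gives the robot as it stands. The module is installed in compiled form; this text tells all that it offers.
- The arm moves only by the tool step_arm, never from a script. Its argument "moves" is a list of rows, each a list of 3 entries, a list of its own where there are three numbers: the shift along the tool's x, y, z in mm, then the turn, a rotation vector about the tool's x, y, z in rad, then the finger opening in mm, from 0 to 85.4. A call has 1 to 8 rows; each row is the pose to reach, as a shift and turn from the pose commanded when the call began, along the tool's axes at that moment; what a row does not reach only later rows make up. A row lasts 1/12 s, in which the tool goes at most 41.7 mm and 7.16 degrees, less where a joint would pass 70% of its speed; a pose out of reach is approached as far as the arm can. A call with a gripper value outside its range is refused whole. The fingers move at their own pace and stop on an object; "grip_force" is the grip in N (left out, the last holds). Time passes only in rows, so rows that repeat a pose let the fingers close. It gives the time, the measured TCP pose, the force, the opening and the grip force at its end, in the units of the state.
- telemetry.get_state(): the state, without advancing time (a new reading comes with each control period).
- imaging.read_camera(name): name is "side" or "top" or "wrist"; returns the picture (480x640x3 uint8, red, green, blue); there is no depth.
- imaging.camera_params(name): a dict with "camera_matrix" (3x3 intrinsics, pixels), "pose" (4x4, takes a point from camera to world coordinates). Camera axes: x right, y up, looking along -z (the intrinsics and any distortion apply to the point x, -y, -z); pixel columns grow to the right and rows downward; lengths in m; the calibration is good to about 2 mm. A picture is of the moment at which its call begins: read the wrist's pose just before it. camera_params takes no time and is no camera call; for the wrist camera it gives the pose at the moment of the call.
- env.hand_in(): hands the job in; it is judged then, once.
The state is a dict: "clock": time; "joint_pos": joint angles; "qvel": joint speeds; "tau": joint torques, N m; "tcp_pos": TCP position; "orientation": TCP orientation; "wrist_force": force on the tool from outside, world axes, zero at the start; "ft_torque": the same for the moment, N m; "finger_gap": finger opening in m; "grip_force": force on a finger pad.
Only numpy, scipy, OpenCV 4.12 (cv2) and the standard library are available. Lean on these libraries where they do the work, as an engineer would, in place of code of your own. Each camera call takes 0.05 s, during which the arm holds its last target. There are 200 camera calls.

## Working session

There is one attempt and no reset: what is moved stays moved. The work goes in short steps, Python scripts to look and compute and a tool call to move; the robot and the scene stay as the last step left them, time stands still between calls to the robot, and variables do not carry over. Pictures are saved under pics/ and viewed, at most 10 in all, crops included, and the job is handed in when it is done.

Besides the shell and the picture viewer there is one more tool, called after "Emit:" as a command line: name --argument value ..., lists and objects as JSON in quotes. step_arm: Moves the arm, as the interface text tells. Its arguments: {"type":"object","properties":{"moves":{"type":"array"},"grip_force":{"type":"number"}},"required":["moves"]}

```bash
mkdir -p pics; python3 - <<'E'
from workcell import telemetry, imaging
import cv2
for n in ("top","side"):
    im=imaging.read_camera(n); cv2.imwrite(f"pics/{n}0.png",im[:,:,::-1])
    p=imaging.camera_params(n); print(n,{k:(v.tolist() if hasattr(v,'tolist') else v) for k,v in p.items()})
s=telemetry.get_state(); print(s)
E
```

```text
top {'camera_matrix': [[457.99801051269935, 0.0, 313.27418013015233], [0.0, 457.99801051269935, 238.15543932510795], [0.0, 0.0, 1.0]], 'pose': [[0.022460199699452354, 0.9879094139362493, -0.1533966403986634, 0.3049162237337453], [-0.9994277073885965, 0.01830513148310976, -0.028446086995571728, -0.19601200713801495], [-0.025294211461010005, 0.15394775742933775, 0.9877551775865534, 1.1729635454583645], [0.0, 0.0, 0.0, 1.0]]}
side {'camera_matrix': [[551.9808554444637, 0.0, 321.5777543544448], [0.0, 551.9808554444637, 245.40507600753529], [0.0, 0.0, 1.0]], 'pose': [[0.9729248107895053, 0.17871362775358454, -0.14655630933316588, 0.2914889339602296], [-0.23036383133592875, 0.6985261508024497, -0.6774907540751718, -1.081564368142585], [-0.018703415795976064, 0.6929088366446675, 0.7207825791022534, 1.0620392506832637], [0.0, 0.0, 0.0, 1.0]]}
{'clock': 0.1, 'joint_pos': array([ 1.01540648e+00,  3.13950996e-01,  4.50847263e-02,  1.30361926e+00,
       -7.14748530e-06,  1.43122230e+00]), 'qvel': array([-0.00016113, -0.00196197,  0.00221946,  0.0001188 , -0.00022812,
        0.00038387]), 'tau': array([ 2.53843122e-03, -4.81726313e+01,  2.99243706e+01,  1.27600881e-02,
       -1.54206964e-04,  5.96345927e-06]), 'tcp_pos': array([0.23201152, 0.52560255, 0.23048022]), 'orientation': array([-2.84253189e-04,  2.06413240e-01,  9.78464543e-01, -7.95339520e-04]), 'wrist_force': array([ 0.66298204, -0.06713594,  0.80957793]), 'ft_torque': array([ 0.0494627 ,  0.01372201, -0.01884657]), 'grip_force': 0.0, 'finger_gap': 0.08554864622781996}
```

View pics/top0.png

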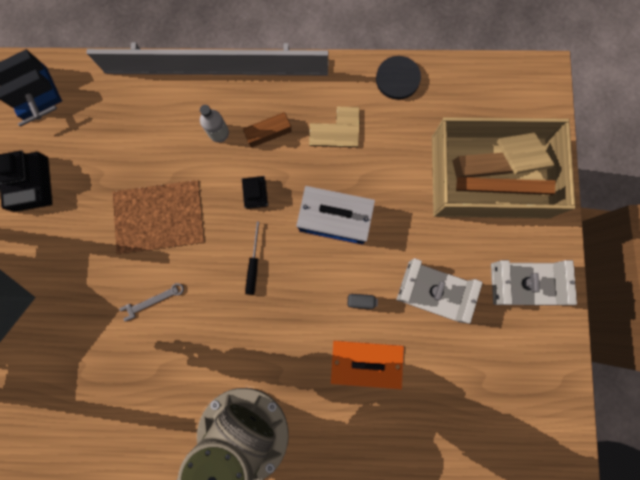

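View pics/side0.png

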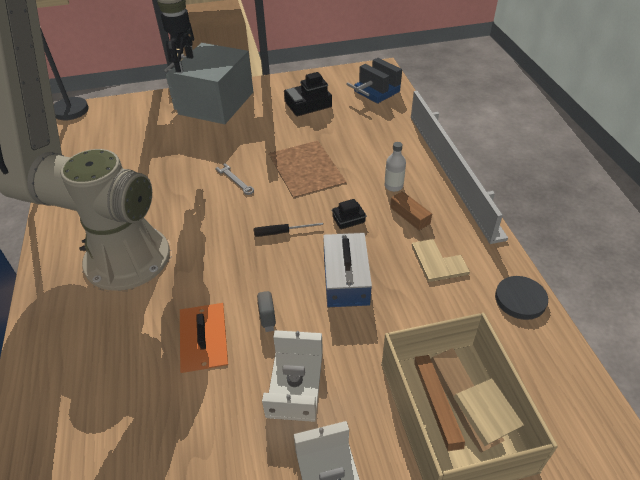

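The top view shows the aluminium cover on the blue housing near (337,212), its black handle at (336,211) and the mat near (158,216). White look-alikes and an orange cover are elsewhere, and the arm must pass the glue bottle at (213,123).

```bash
cat > h.py <<'E'
import numpy as np, cv2
from workcell import telemetry, imaging
from scipy.spatial.transform import Rotation as R
def ray(p,uv):
    K=np.array(p["camera_matrix"]);T=np.array(p["pose"])
    d=np.linalg.solve(K,[uv[0],uv[1],1.0]);d=T[:3,:3]@(d*[1,-1,-1]);return T[:3,3],d
def cast(p,uv,z):
    o,d=ray(p,uv);return o+d*(z-o[2])/d[2]
def proj(p,X):
    T=np.array(p["pose"]);c=T[:3,:3].T@(np.array(X)-T[:3,3]);c=c*[1,-1,-1]
    q=np.array(p["camera_matrix"])@c;return q[:2]/q[2]
def blob(mask,box):
    x0,y0,x1,y1=box;m=np.zeros_like(mask);m[y0:y1,x0:x1]=mask[y0:y1,x0:x1]
    c=max(cv2.findContours(m,0,2)[0],key=cv2.contourArea);return c.reshape(-1,2).astype(float)
def rect(c,p,z):
    "min-area rectangle of a contour cast on plane z: centre, sides mm, yaw of long side"
    P=np.array([cast(p,u,z)[:2] for u in c])
    (cx,cy),(w,h),a=cv2.minAreaRect((P*1000).astype(np.float32))
    if w<h: a+=90;w,h=h,w
    return np.round([cx,cy,w,h,a],1)
def tool(x,y,z,yaw_y):
    "shift (mm) in present tool axes and turn about tool z to put TCP at xyz with tool y at heading yaw_y"
    s=telemetry.get_state();q=s["orientation"];r=R.from_quat([q[1],q[2],q[3],q[0]])
    d=r.inv().apply(np.array([x,y,z])-s["tcp_pos"])*1000
    zc=np.array([0,0,-1.]);yc=np.array([np.cos(yaw_y),np.sin(yaw_y),0]);
    out=[]
    for sg in(1,-1):
        M=np.column_stack([np.cross(sg*yc,zc),sg*yc,zc]);out.append((r.inv()*R.from_matrix(M)).as_rotvec().round(3))
    return d.round(1),out
E
python3 - <<'E'
from h import *
for n,boxes in (("top",dict(cover=(290,180,380,245),handle=(310,200,365,222),mat=(105,175,212,258))),("side",dict(handle=(335,232,360,272),mat=(265,138,350,198)))):
    im=cv2.imread(f"pics/{n}0.png");p=imaging.camera_params(n)
    hsv=cv2.cvtColor(im,cv2.COLOR_BGR2HSV).astype(int);H,S,V=hsv[...,0],hsv[...,1],hsv[...,2]
    M=dict(cover=(S<60)&(V>90),handle=(V<70),mat=(V<155)&(S>70) if n=="top" else (V<140)&(S>70))
    print(n, 'mat hsv',hsv[216,158] if n=="top" else hsv[168,308],'wood',hsv[260,200])
    for k,b in boxes.items():
        c=blob(M[k].astype(np.uint8),b)
        print(k,rect(c,p,dict(cover=.077,handle=.110,mat=.004)[k]),c.min(0),c.max(0))
E
```

```text
top mat hsv [ 11 152 129] wood [ 14 135 164]
cover [ 538.  -216.7  174.1  105.4   79.1] [297. 186.] [373. 241.]
handle [ 535.9 -217.1   78.1   17.    79. ] [320. 205.] [352. 217.]
mat [535.6 246.3 282.1 216.3  95.2] [105. 176.] [211. 257.]
side mat hsv [ 13 112 153] wood [ 15  99 108]
handle [ 535.8 -227.1  103.7   15.2   79.3] [343. 238.] [350. 270.]
mat [452.7 313.1 240.7  63.5  85.7] [265. 138.] [289. 183.]
```

```bash
python3 - <<'E'
from h import *
im=cv2.imread("pics/top0.png");p=imaging.camera_params("top")
b=cv2.GaussianBlur(im,(0,0),1.5);
# red-green share separates cork from wood
r=(b[...,1].astype(float)/b[...,2]); v=b[...,2]
print('ratio cork',r[216,158],r[205,130],'wood',r[165,160],r[270,200],'V',v[216,158],v[165,160],v[270,200],v[200,100])
m=((v<150)&(r<0.68)).astype(np.uint8);
best=None
for t in (135,140,145,150):
    m=(v<t).astype(np.uint8);m=cv2.morphologyEx(m,cv2.MORPH_OPEN,np.ones((9,9)));m=cv2.morphologyEx(m,cv2.MORPH_CLOSE,np.ones((5,5)))
    print(t,rect(blob(m,(105,175,212,258)),p,.004))
C=[(113,192),(200,181),(204,241),(118,253)]
print('hand',rect(np.array(C),p,.004),[cast(p,c,.004).round(3)[:2].tolist() for c in C])
print("ctr px",proj(p,[.5,.2,.004]))
cv2.imwrite("pics/mat.png",cv2.resize(im[165:275,90:220],None,fx=4.5,fy=4.5,interpolation=cv2.INTER_CUBIC))
s=(0.536,-0.2165); print(tool(*s,.25,np.deg2rad(-10.9)))
E
```

```text
ratio cork 0.6363636363636364 0.6390977443609023 wood 0.710691823899371 0.7073170731707317 V 132 159 164 159
135 [480.1 290.4 182.  103.   91.1]
140 [525.5 252.3 260.  192.3  91.1]
145 [526.  253.4 262.5 196.5  93.5]
150 [529.3 253.5 262.6 203.1  93.4]
hand [535.8 245.1 233.2 164.9  98.3] [[0.601, 0.372], [0.634, 0.142], [0.474, 0.121], [0.438, 0.344]]
ctr px [174.69372469 230.48990333]
(array([-577.8, -556.1,  -18.7]), [array([-2.000e-03,  1.000e-03,  1.345e+00]), array([-1.000e-03, -2.000e-03, -1.796e+00])])
```

View pics/mat.png

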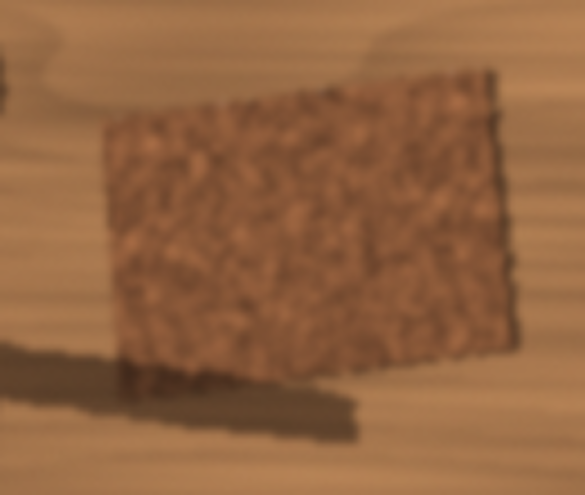

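The mat's corners in the crop map to about (113,192), (199,181), (205,243) and (117,253). That puts its centre near (0.536, 0.246) with yaw about +0.145. Next I go above the handle.

Emit:
step_arm --moves '[[[-578, -556, -19], [0, 0, 1.345], 85], [[-578, -556, -19], [0, 0, 1.345], 85], [[-578, -556, -19], [0, 0, 1.345], 85], [[-578, -556, -19], [0, 0, 1.345], 85], [[-578, -556, -19], [0, 0, 1.345], 85], [[-578, -556, -19], [0, 0, 1.345], 85], [[-578, -556, -19], [0, 0, 1.345], 85], [[-578, -556, -19], [0, 0, 1.345], 85]]'

```text
clock: 0.77
tcp_pos: [0.3586, 0.2158, 0.2391]
orientation: [-0.0, 0.652, 0.758, -0.0]
wrist_force: [0.5, -0.2, 0.1]
finger_gap: 0.0852
grip_force: 0.0
```

```bash
python3 -c "
from h import *
print(tool(.536,-.2165,.25,np.deg2rad(-10.9)),telemetry.get_state()['joint_pos'])"
```

```text
(array([-453.9,  111.1,  -11. ]), [array([-0.  , -0.  ,  0.34]), array([ 0.   , -0.   , -2.802])]) [ 3.49421125e-01  7.46926456e-03 -3.02395959e-01  1.26097742e+00
  4.41115742e-05  1.77079235e+00]
```

Emit:
step_arm --moves '[[[-454, 111, -11], [0, 0, 0.34], 85], [[-454, 111, -11], [0, 0, 0.34], 85], [[-454, 111, -11], [0, 0, 0.34], 85], [[-454, 111, -11], [0, 0, 0.34], 85], [[-454, 111, -11], [0, 0, 0.34], 85], [[-454, 111, -11], [0, 0, 0.34], 85], [[-454, 111, -11], [0, 0, 0.34], 85], [[-454, 111, -11], [0, 0, 0.34], 85]]'

```text
clock: 1.43
tcp_pos: [0.4869, -0.092, 0.2468]
orientation: [-0.0, 0.77, 0.639, 0.0]
wrist_force: [1.3, 0.5, 0.0]
finger_gap: 0.0849
grip_force: 0.0
```

```bash
python3 -c "
from h import *
print(tool(.536,-.2165,.25,np.deg2rad(-10.9)),telemetry.get_state()['joint_pos'])"
```

```text
(array([-113.3,   71.2,   -3.3]), [array([-0.   , -0.   ,  0.005]), array([ 1.000e-03, -1.000e-03, -3.137e+00])]) [-3.49134061e-01  1.54955423e-01 -1.20783575e-01  1.29548516e+00
  2.65908594e-04  1.40722534e+00]
```

Emit:
step_arm --moves '[[[-113, 71, -3], [0, 0, 0.005], 85], [[-113, 71, -3], [0, 0, 0.005], 85], [[-113, 71, -3], [0, 0, 0.005], 85], [[-113, 71, -3], [0, 0, 0.005], 85], [[-113, 71, -3], [0, 0, 0.005], 85], [[-113, 71, -3], [0, 0, 0.005], 85]]'

```text
clock: 1.93
tcp_pos: [0.5353, -0.214, 0.2491]
orientation: [-0.001, 0.771, 0.636, -0.0]
wrist_force: [0.1, 0.6, -0.2]
finger_gap: 0.085
grip_force: 0.0
```

```bash
python3 - <<'E'
from h import *
s=telemetry.get_state();p=imaging.camera_params("wrist");im=imaging.read_camera("wrist")[:,:,::-1]
cv2.imwrite("pics/w1.png",im);print(s['tcp_pos'],s['clock'],np.array(p['pose'])[:3].round(3).tolist())
print('pred handle',proj(p,[.536,-.2165,.11]),proj(p,[.538,-.2167,.077]))
E
```

```text
[ 0.53525562 -0.21400063  0.24908019] 1.9333 [[0.982, 0.18, 0.064, 0.551], [-0.191, 0.928, 0.321, -0.131], [-0.001, -0.327, 0.945, 0.392]]
pred handle [324.36652278 222.13469338] [326.41648007 210.88175346]
```

View pics/w1.png

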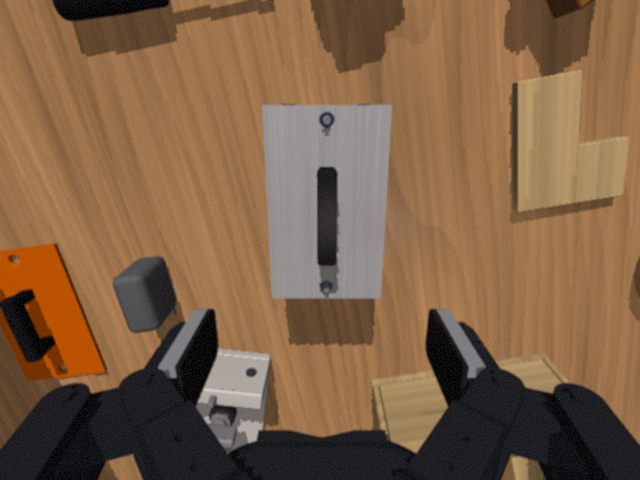

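The wrist view shows the plate square in the image at (263–390, 104–298), with the handle bar at (317–337, 167–265). So the yaw is right.

```bash
python3 - <<'E'
from h import *
p=imaging.camera_params("wrist");im=cv2.imread("pics/w1.png");V=im.max(2);S=V.astype(int)-im.min(2)
print('handle',rect(blob((V<70).astype(np.uint8),(300,150,355,275)),p,.11))
print('cover',rect(blob(((S<40)&(V>90)).astype(np.uint8),(250,90,400,310)),p,.077))
for z in (.101-.019-.0+.0,): pass
print(tool(.537,-.2165,.083,np.deg2rad(-10.9)))
E
```

```text
handle [ 538.4 -212.9   80.9   14.8   79.5]
cover [ 538.  -215.2  176.   104.8   79.1]
(array([ -3.2,   2.8, 166.5]), [array([-0.002, -0.001,  0.   ]), array([ 2.000e-03, -3.000e-03, -3.141e+00])])
```

Emit:
step_arm --moves '[[[-2, 2, 130], [0, 0, 0], 85], [[-2, 2, 130], [0, 0, 0], 85], [[-2, 2, 130], [0, 0, 0], 85], [[-2, 2, 130], [0, 0, 0], 60], [[-2, 2, 150], [0, 0, 0], 50], [[-2, 2, 164], [0, 0, 0], 40], [[-2, 2, 164], [0, 0, 0], 40], [[-2, 2, 164], [0, 0, 0], 40]]' --grip_force 50

```text
clock: 2.65
tcp_pos: [0.5375, -0.2153, 0.0874]
orientation: [-0.0, 0.771, 0.637, 0.0]
wrist_force: [-0.0, -0.7, 1.5]
finger_gap: 0.04
grip_force: 0.0
```

Emit:
step_arm --moves '[[[0, 0, 0], [0, 0, 0], 0], [[0, 0, 0], [0, 0, 0], 0], [[0, 0, 0], [0, 0, 0], 0], [[0, 0, 0], [0, 0, 0], 0], [[0, 0, 0], [0, 0, 0], 0], [[0, 0, 0], [0, 0, 0], 0]]' --grip_force 60

```text
clock: 3.15
tcp_pos: [0.5388, -0.2167, 0.0884]
orientation: [0.002, 0.771, 0.637, 0.001]
wrist_force: [-0.3, 1.3, 6.0]
finger_gap: 0.0147
grip_force: 60.5
```

Emit:
step_arm --moves '[[[0, 0, -4], [0, 0, 0], 0], [[0, 0, -8], [0, 0, 0], 0], [[0, 0, -14], [0, 0, 0], 0], [[0, 0, -20], [0, 0, 0], 0], [[0, 0, -28], [0, 0, 0], 0], [[0, 0, -40], [0, 0, 0], 0], [[0, 0, -60], [0, 0, 0], 0], [[0, 0, -80], [0, 0, 0], 0]]' --grip_force 80

```text
clock: 3.82
tcp_pos: [0.5368, -0.2161, 0.1665]
orientation: [-0.001, 0.771, 0.637, -0.0]
wrist_force: [0.5, -0.0, -4.1]
finger_gap: 0.014
grip_force: 78.2
```

```bash
python3 - <<'E'
from h import *
s=telemetry.get_state();p=imaging.camera_params("wrist");im=imaging.read_camera("wrist")[:,:,::-1]
a=im.copy()
b=imaging.read_camera("side")[:,:,::-1][170:350,250:450]
cv2.imwrite("pics/w2.png",np.hstack([cv2.resize(a,(427,320)),cv2.resize(b,(356,320))]))
# mat, from the clear initial top view with colour ratio
im=cv2.imread("pics/top0.png");pt=imaging.camera_params("top");g=cv2.GaussianBlur(im,(0,0),1.).astype(float)
m=(g[...,1]/g[...,2]<.675).astype(np.uint8);m=cv2.morphologyEx(m,cv2.MORPH_CLOSE,np.ones((5,5)));m=cv2.morphologyEx(m,cv2.MORPH_OPEN,np.ones((9,9)))
print('mat',rect(blob(m,(100,170,218,262)),pt,.004))
print(s); print(tool(.536,.246,.26,np.deg2rad(8.3)))
E
```

```text
mat [536.4 247.7 231.8 172.4  98.8]
{'clock': 3.8167, 'joint_pos': array([-5.21414659e-01,  3.47369958e-01, -6.57694421e-02,  1.15945928e+00,
        4.84510624e-05,  1.23945979e+00]), 'qvel': array([ 0.00133244, -0.14405361,  0.42890963,  0.54793437, -0.00112996,
       -0.00077688]), 'tau': array([ 8.10397672e-02, -5.01216567e+01,  2.85802585e+01, -7.24092722e-01,
        3.05505484e-03, -7.71869054e-05]), 'tcp_pos': array([ 0.53678762, -0.21607654,  0.16654472]), 'orientation': array([-8.52231740e-04,  7.71017083e-01,  6.36813823e-01, -2.93956472e-04]), 'wrist_force': array([ 0.52124496, -0.02493249, -4.06936601]), 'ft_torque': array([-0.06808662, -0.0145314 , -0.0446392 ]), 'grip_force': 78.16636204719543, 'finger_gap': 0.014017428881762757}
(array([454.4, -90.4, -91.6]), [array([ 0.006,  0.003, -0.335]), array([ 0.005, -0.009,  2.807])])
```

View pics/w2.png

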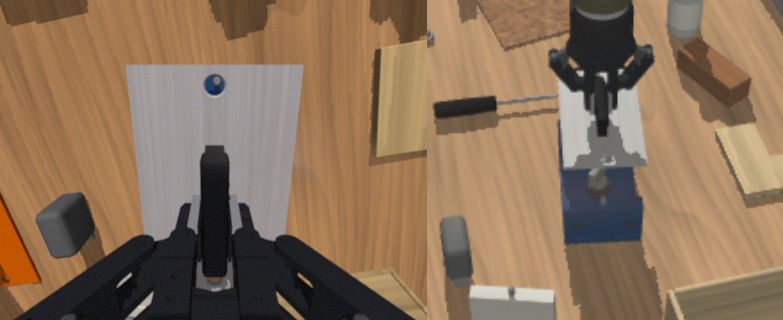

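The plate was lifted level, and the pins and thumbscrew are now visible below it. Next I carry it to the mat.

Emit:
step_arm --moves '[[[7, -1, -20], [0, 0, 0], 0], [[22, -4, -45], [0, 0, -0.03], 0], [[46, -9, -60], [0, 0, -0.06], 0], [[73, -15, -60], [0, 0, -0.09], 0], [[102, -20, -60], [0, 0, -0.12], 0], [[131, -26, -60], [0, 0, -0.15], 0], [[160, -32, -60], [0, 0, -0.18], 0], [[189, -38, -60], [0, 0, -0.21], 0]]'

```text
clock: 4.58
tcp_pos: [0.5352, -0.0223, 0.225]
orientation: [-0.001, 0.7, 0.715, -0.0]
wrist_force: [1.3, 0.7, -4.2]
finger_gap: 0.0145
grip_force: 78.8
```

```bash
python3 -c "
from h import *
print(tool(.536,.247,.22,np.deg2rad(8.6)))"
```

```text
(array([269.2,   6.5,   5.1]), [array([-0.001, -0.   , -0.129]), array([-1.000e-03,  2.000e-03,  3.013e+00])])
```

Emit:
step_arm --moves '[[[30, 1, 0], [0, 0, -0.03], 0], [[60, 1, 0], [0, 0, -0.06], 0], [[92, 2, 0], [0, 0, -0.09], 0], [[124, 3, 0], [0, 0, -0.12], 0], [[156, 4, 0], [0, 0, -0.129], 0], [[188, 5, 0], [0, 0, -0.129], 0], [[216, 5, 0], [0, 0, -0.129], 0], [[238, 6, 0], [0, 0, -0.129], 0]]'

```text
clock: 5.25
tcp_pos: [0.5362, 0.2167, 0.2248]
orientation: [-0.001, 0.652, 0.758, -0.0]
wrist_force: [2.0, -0.1, -3.5]
finger_gap: 0.0143
grip_force: 78.7
```

Emit:
step_arm --moves '[[[14, 0, 0], [0, 0, 0], 0], [[22, 0, 20], [0, 0, 0], 0], [[26, 0, 50], [0, 0, 0], 0], [[26, 0, 80], [0, 0, 0], 0], [[26, 0, 80], [0, 0, 0], 0], [[26, 0, 80], [0, 0, 0], 0]]'

```text
clock: 5.75
tcp_pos: [0.5311, 0.2393, 0.144]
orientation: [-0.001, 0.653, 0.758, -0.002]
wrist_force: [0.1, 0.3, -2.9]
finger_gap: 0.0144
grip_force: 79.0
```

```bash
python3 - <<'E'
from h import *
print(tool(.536,.247,.030,np.deg2rad(8.6)))
p=imaging.camera_params("wrist");im=imaging.read_camera("wrist")[:,:,::-1]
t=imaging.read_camera("top")[:,:,::-1][160:280,80:240]
cv2.imwrite("pics/w3.png",np.hstack([cv2.resize(im,(400,300)),cv2.resize(t,(400,300))]))
E
```

```text
(array([  7. ,   6.6, 114. ]), [array([-0.006,  0.001, -0.001]), array([2.00e-03, 9.00e-03, 3.14e+00])])
```

View pics/w3.png

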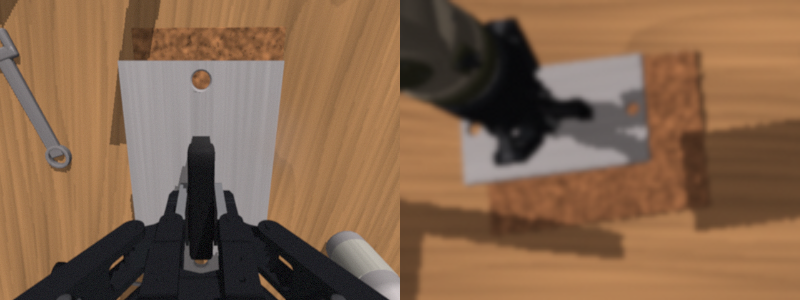

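The plate hangs level above the mat, aligned with its edges; the left top-view offset is parallax. I'll correct by about 7 mm in x and y and lower.

Emit:
step_arm --moves '[[[3, 3, 20], [0, 0, 0], 0], [[7, 7, 45], [0, 0, 0], 0], [[7, 7, 70], [0, 0, 0], 0], [[7, 7, 90], [0, 0, 0], 0], [[7, 7, 104], [0, 0, 0], 0], [[7, 7, 110], [0, 0, 0], 0], [[7, 7, 112], [0, 0, 0], 0], [[7, 7, 112], [0, 0, 0], 0]]'

```text
clock: 6.52
tcp_pos: [0.5404, 0.2483, 0.0355]
orientation: [0.001, 0.653, 0.758, 0.001]
wrist_force: [0.4, 0.7, -3.2]
finger_gap: 0.0142
grip_force: 78.9
```

```bash
python3 - <<'E'
from h import *
print(tool(.536,.247,.0205,np.deg2rad(8.6)),telemetry.get_state()['wrist_force'])
p=imaging.camera_params("wrist");im=imaging.read_camera("wrist")[:,:,::-1].copy();cv2.imwrite("pics/w4.png",im)
E
```

```text
(array([-0.6, -4.5, 14.9]), [array([ 0.002, -0.   , -0.001]), array([-1.00e-03, -4.00e-03,  3.14e+00])]) [ 0.42355653  0.67273608 -3.22664975]
```

View pics/w4.png

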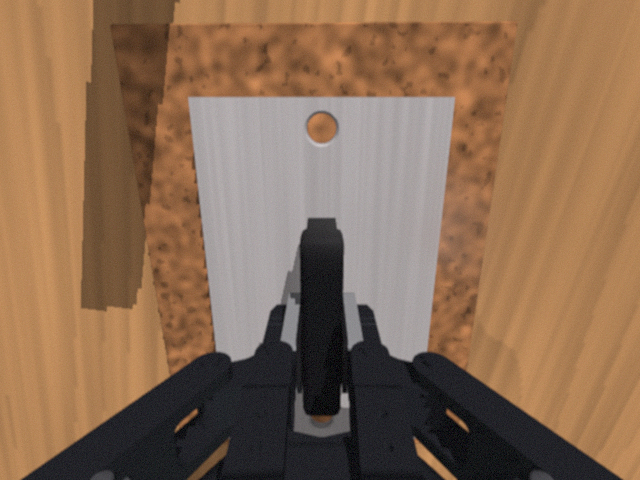

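The mat's far edge runs from (112,25) to (515,23), and the plate's from (190,97) to (455,97). I'll compute the offset.

```bash
python3 - <<'E'
from h import *
p=imaging.camera_params("wrist")
a,b=cast(p,(112,25),.004),cast(p,(516,23),.004);c,d=cast(p,(190,97),.024),cast(p,(455,97),.024)
for u,v,h in((a,b,115),(c,d,87)):
    e=(v-u)[:2];L=np.linalg.norm(e);e/=L;n=np.array([e[1],-e[0]]);print(L,np.rad2deg(np.arctan2(e[1],e[0])),((u+v)[:2]/2*1000+n*h).round(1))
E
```

```text
0.16810615012043195 8.732516656187137 [537.1 250.1]
0.10355593770109836 8.45161711865392 [540.  249.6]
```

Emit:
step_arm --moves '[[[0, -3, 3], [0, 0, 0], 0], [[0, -3, 6], [0, 0, 0], 0], [[0, -3, 8], [0, 0, 0], 0], [[0, -3, 10], [0, 0, 0], 0], [[0, -3, 11], [0, 0, 0], 0], [[0, -3, 12], [0, 0, 0], 0], [[0, -3, 13], [0, 0, 0], 0], [[0, -3, 13], [0, 0, 0], 0]]'

```text
clock: 7.23
tcp_pos: [0.536, 0.2477, 0.0208]
orientation: [-0.0, 0.653, 0.758, -0.0]
wrist_force: [-0.7, 0.4, -4.3]
finger_gap: 0.0143
grip_force: 79.1
```

Emit:
step_arm --moves '[[[0, 0, 0.5], [0, 0, 0], 0], [[0, 0, 1], [0, 0, 0], 0], [[0, 0, 1], [0, 0, 0], 0], [[0, 0, 1], [0, 0, 0], 0]]'

```text
clock: 7.57
tcp_pos: [0.5361, 0.2477, 0.0205]
orientation: [0.0, 0.652, 0.758, 0.0]
wrist_force: [-2.1, -0.5, 1.2]
finger_gap: 0.0141
grip_force: 79.8
```

Contact: the vertical force went from −4.3 to +1.2 N. Releasing.

Emit:
step_arm --moves '[[[0, 0, 0], [0, 0, 0], 16], [[0, 0, 0], [0, 0, 0], 18], [[0, 0, 0], [0, 0, 0], 24], [[0, 0, 0], [0, 0, 0], 34], [[0, 0, 0], [0, 0, 0], 44], [[0, 0, 0], [0, 0, 0], 50], [[0, 0, 0], [0, 0, 0], 50]]' --grip_force 20

```text
clock: 8.15
tcp_pos: [0.5362, 0.2477, 0.0201]
orientation: [0.0, 0.653, 0.758, 0.0]
wrist_force: [-0.5, 0.1, -0.4]
finger_gap: 0.0498
grip_force: 0.0
```

Emit:
step_arm --moves '[[[0, 0, -10], [0, 0, 0], 50], [[0, 0, -30], [0, 0, 0], 50], [[0, 0, -60], [0, 0, 0], 50], [[0, 0, -100], [0, 0, 0], 50], [[0, 0, -140], [0, 0, 0], 50], [[0, 0, -180], [0, 0, 0], 85], [[0, 0, -200], [0, 0, 0], 85], [[0, 0, -200], [0, 0, 0], 85]]'

```text
clock: 8.82
tcp_pos: [0.5389, 0.2486, 0.2274]
orientation: [0.003, 0.652, 0.758, 0.005]
wrist_force: [0.0, 0.9, 0.8]
finger_gap: 0.0835
grip_force: 0.0
```

```bash
python3 - <<'E'
from h import *
p=imaging.camera_params("wrist");s=telemetry.get_state();im=imaging.read_camera("wrist")[:,:,::-1].copy()
pt=imaging.camera_params("top");t=imaging.read_camera("top")[:,:,::-1].copy();cv2.imwrite("pics/t5.png",t)
cv2.imwrite("pics/w5.png",np.hstack([cv2.resize(im,(400,300)),cv2.resize(t[170:270,270:404],(400,300))]))
print(s['tcp_pos'],s['clock'],s['joint_pos']);print(tool(.538,-.2155,.25,np.deg2rad(79.1)))
E
```

```text
[0.53891548 0.2486118  0.22740264] 8.8167 [2.96994895e-01 3.40900783e-01 7.54244867e-02 1.29401164e+00
 5.03030670e-05 1.71869966e+00]
(array([-458.4,  -67.4,  -28.7]), [array([ 3.000e-03,  1.000e-03, -1.232e+00]), array([ 0.002, -0.003,  1.91 ])])
```

View pics/w5.png

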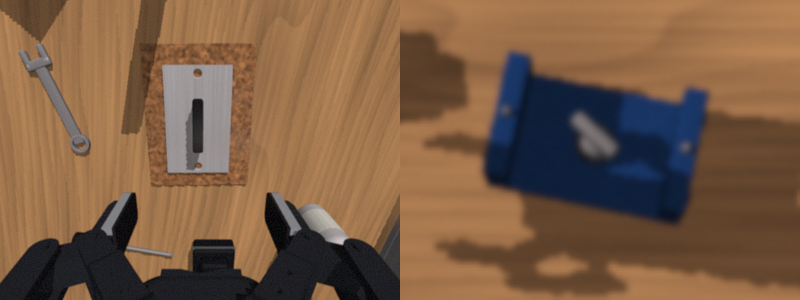

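The cover sits centred and flat on the mat. On the housing, the wing runs from about (328,209) to (342,222) in the top view, so q ≈ 1.05. I'm moving over the screw.

Emit:
step_arm --moves '[[[-458, -67, -29], [0, 0, -2.28], 85], [[-458, -67, -29], [0, 0, -2.28], 85], [[-458, -67, -29], [0, 0, -2.28], 85], [[-458, -67, -29], [0, 0, -2.28], 85], [[-458, -67, -29], [0, 0, -2.28], 85], [[-458, -67, -29], [0, 0, -2.28], 85], [[-458, -67, -29], [0, 0, -2.28], 85], [[-458, -67, -29], [0, 0, -2.28], 85]]'

```text
clock: 9.58
tcp_pos: [0.5364, -0.0584, 0.2373]
orientation: [-0.002, 0.248, 0.969, 0.0]
wrist_force: [1.4, -0.2, 0.6]
finger_gap: 0.0848
grip_force: 0.0
```

```bash
python3 -c "
from h import *
print(tool(.538,-.2155,.25,np.deg2rad(139)),telemetry.get_state()['joint_pos'])"
```

```text
(array([ -76.8, -137. ,  -12.9]), [array([ 0.002, -0.003, -1.356]), array([-0.004, -0.002,  1.785])]) [-2.57346946e-01  2.45437060e-01 -3.07251739e-02  1.29820284e+00
  1.27606196e-04  2.43541879e-01]
```

Emit:
step_arm --moves '[[[-77, -137, -13], [0, 0, -1.356], 85], [[-77, -137, -13], [0, 0, -1.356], 85], [[-77, -137, -13], [0, 0, -1.356], 85], [[-77, -137, -13], [0, 0, -1.356], 85], [[-77, -137, -13], [0, 0, -1.356], 85], [[-77, -137, -13], [0, 0, -1.356], 85], [[-77, -137, -13], [0, 0, -1.356], 85], [[-77, -137, -13], [0, 0, -1.356], 85]]'

```text
clock: 10.25
tcp_pos: [0.5375, -0.2142, 0.2497]
orientation: [-0.002, -0.233, 0.972, 0.002]
wrist_force: [0.1, 0.6, 0.5]
finger_gap: 0.085
grip_force: 0.0
```

```bash
python3 -c "
from h import *
print(tool(.538,-.2155,.20,np.deg2rad(139)))"
```

```text
(array([ 0. , -1.6, 49.7]), [array([ 0.004, -0.002, -0.385]), array([-2.000e-03, -6.000e-03,  2.757e+00])])
```

Emit:
step_arm --moves '[[[0, -2, 40], [0, 0, -0.385], 85], [[0, -2, 50], [0, 0, -0.385], 85], [[0, -2, 50], [0, 0, -0.385], 85], [[0, -2, 50], [0, 0, -0.385], 85], [[0, -2, 50], [0, 0, -0.385], 85], [[0, -2, 50], [0, 0, -0.385], 85]]'

```text
clock: 10.75
tcp_pos: [0.5395, -0.2158, 0.2017]
orientation: [-0.0, -0.411, 0.912, 0.0]
wrist_force: [0.5, 0.3, -0.3]
finger_gap: 0.0851
grip_force: 0.0
```

```bash
python3 - <<'E'
from h import *
p=imaging.camera_params("wrist");s=telemetry.get_state();im=imaging.read_camera("wrist")[:,:,::-1].copy();cv2.imwrite("pics/w6.png",im)
print(s['tcp_pos'],s['joint_pos'][5],proj(p,[.538,-.2155,.064]))
E
```

```text
[ 0.5394784  -0.21577063  0.20170929] -1.3661114145982856 [322.41204186 219.73190377]
```

View pics/w6.png

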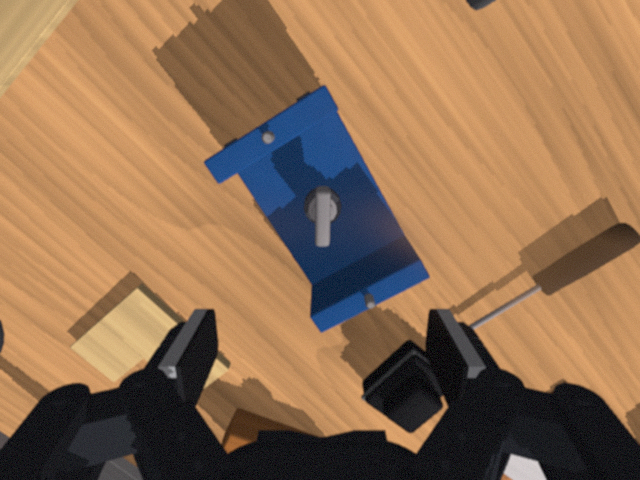

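The wing is aligned with the tool x axis, at column 323 and rows 190–247, and matches the predicted centre (322,220). Descending.

Emit:
step_arm --moves '[[[1, 1, 40], [0, 0, 0], 60], [[1, 1, 80], [0, 0, 0], 45], [[1, 1, 115], [0, 0, 0], 40], [[1, 1, 140], [0, 0, 0], 40], [[1, 1, 154], [0, 0, 0], 40], [[1, 1, 162], [0, 0, 0], 40], [[1, 1, 165], [0, 0, 0], 40], [[1, 1, 165], [0, 0, 0], 40]]'

```text
clock: 11.47
tcp_pos: [0.5385, -0.2161, 0.0373]
orientation: [0.0, -0.412, 0.911, -0.0]
wrist_force: [0.2, 0.4, 0.1]
finger_gap: 0.0401
grip_force: 0.0
```

Emit:
step_arm --moves '[[[0, 0, 0], [0, 0, 0], 25], [[0, 0, 0], [0, 0, 0], 15], [[0, 0, 0], [0, 0, 0], 0], [[0, 0, 0], [0, 0, 0], 0], [[0, 0, 0], [0, 0, 0], 0], [[0, 0, 0], [0, 0, 0], 0]]' --grip_force 40

```text
clock: 11.97
tcp_pos: [0.5386, -0.2159, 0.0394]
orientation: [0.001, -0.413, 0.911, -0.001]
wrist_force: [-3.8, 3.2, 8.2]
finger_gap: 0.0112
grip_force: 101.8
```

```bash
python3 -c "
from h import *
s=telemetry.get_state();print(s['wrist_force'],s['ft_torque'],s['joint_pos'][5]);print(tool(.538,-.2155,.036,np.deg2rad(79.1)))"
```

```text
[-3.83000399  3.15363123  8.18125056] [ 0.51435339  0.63234808 -0.0045089 ] -1.370139500301445
(array([0.1, 0.7, 3.4]), [array([-1.000e-03,  2.000e-03,  1.041e+00]), array([-2.000e-03, -1.000e-03, -2.101e+00])])
```

Emit:
step_arm --moves '[[[0, 0, 0], [0, 0, 0.03], 0], [[0, 0, 0], [0, 0, 0.1], 0], [[0, 0, 0], [0, 0, 0.2], 0], [[0, 0, 0], [0, 0, 0.3], 0], [[0, 0, 0], [0, 0, 0.4], 0], [[0, 0, 0], [0, 0, 0.5], 0], [[0, 0, 0], [0, 0, 0.6], 0], [[0, 0, 0], [0, 0, 0.7], 0]]' --grip_force 60

```text
clock: 12.63
tcp_pos: [0.5384, -0.2156, 0.0395]
orientation: [0.001, -0.073, 0.997, -0.0]
wrist_force: [-3.5, 3.7, 9.1]
finger_gap: 0.0109
grip_force: 121.0
```

```bash
cat > st.py <<'E'
from h import *
s=telemetry.get_state();print(s['wrist_force'].round(1),s['ft_torque'].round(3),s['joint_pos'][5].round(3),s['tau'][5].round(3));d,o=tool(.538,-.2155,.036,np.deg2rad(79.1));print(d,'q est',o[0])
E
python3 st.py
```

```text
[-3.5  3.7  9.1] [0.672 0.833 0.083] -0.665 -1.178
[0.4 0.1 3.5] q est [-0.     0.001  0.336]
```

Emit:
step_arm --moves '[[[0, 0, 0], [0, 0, 0.08], 0], [[0, 0, 0], [0, 0, 0.15], 0], [[0, 0, 0], [0, 0, 0.2], 0], [[0, 0, 0], [0, 0, 0.24], 0], [[0, 0, 0], [0, 0, 0.24], 0]]'

```text
clock: 13.05
tcp_pos: [0.5384, -0.2154, 0.0395]
orientation: [0.001, 0.045, 0.999, 0.0]
wrist_force: [-3.9, 4.0, 9.5]
finger_gap: 0.0109
grip_force: 121.1
```

```bash
python3 st.py
```

```text
[-3.9  4.   9.5] [ 0.717  0.861 -0.072] -0.428 0.321
[ 0.4 -0.1  3.5] q est [0.    0.001 0.099]
```

Emit:
step_arm --moves '[[[0, 0, 0], [0, 0, 0.03], 0], [[0, 0, 0], [0, 0, 0.06], 0], [[0, 0, 0], [0, 0, 0.06], 0]]'

```text
clock: 13.3
tcp_pos: [0.5383, -0.2154, 0.0394]
orientation: [0.001, 0.075, 0.997, 0.0]
wrist_force: [-5.0, 4.8, 9.9]
finger_gap: 0.0108
grip_force: 121.1
```

```bash
python3 st.py
```

```text
[-5.   4.8  9.9] [ 0.66   0.799 -0.026] -0.369 0.214
[ 0.3 -0.2  3.4] q est [0.    0.001 0.04 ]
```

Emit:
step_arm --moves '[[[0, 0, 0], [0, 0, 0.03], 0], [[0, 0, 0], [0, 0, 0.05], 0], [[0, 0, 0], [0, 0, 0.05], 0]]'

```text
clock: 13.55
tcp_pos: [0.5384, -0.2154, 0.0395]
orientation: [0.001, 0.099, 0.995, 0.0]
wrist_force: [-4.4, 3.8, 9.3]
finger_gap: 0.0108
grip_force: 117.9
```

```bash
python3 st.py
```

```text
[-4.4  3.8  9.3] [0.683 0.885 0.406] -0.32 0.629
[ 0.4 -0.2  3.5] q est [ 0.     0.001 -0.009]
```

Emit:
step_arm --moves '[[[0, 0, 0], [0, 0, 0.02], 0], [[0, 0, 0], [0, 0, 0.04], 0], [[0, 0, 0], [0, 0, 0.04], 0]]'

```text
clock: 13.8
tcp_pos: [0.5389, -0.2153, 0.0397]
orientation: [0.001, 0.119, 0.993, 0.0]
wrist_force: [-4.8, 4.1, 10.0]
finger_gap: 0.0108
grip_force: 104.6
```

```bash
python3 st.py
```

```text
[-4.8  4.1 10. ] [0.917 0.566 0.859] -0.281 0.99
[ 0.8 -0.4  3.7] q est [ 0.001  0.002 -0.048]
```

The reaction torque rose from 0.41 to 0.86 N m, far above the 0.05 N m friction, so the screw is seated, with the seat at about +0.02 on my angle scale. Backing off to about 1.59 on that scale.

Emit:
step_arm --moves '[[[0, 0, 0], [0, 0, -0.06], 0], [[0, 0, 0], [0, 0, -0.16], 0], [[0, 0, 0], [0, 0, -0.26], 0], [[0, 0, 0], [0, 0, -0.36], 0], [[0, 0, 0], [0, 0, -0.46], 0], [[0, 0, 0], [0, 0, -0.56], 0], [[0, 0, 0], [0, 0, -0.66], 0], [[0, 0, 0], [0, 0, -0.76], 0]]'

```text
clock: 14.47
tcp_pos: [0.539, -0.2154, 0.0398]
orientation: [0.001, -0.26, 0.966, -0.0]
wrist_force: [-4.4, 3.1, 11.3]
finger_gap: 0.0109
grip_force: 84.6
```

Emit:
step_arm --moves '[[[0, 0, 0], [0, 0, -0.1], 0], [[0, 0, 0], [0, 0, -0.2], 0], [[0, 0, 0], [0, 0, -0.3], 0], [[0, 0, 0], [0, 0, -0.4], 0], [[0, 0, 0], [0, 0, -0.5], 0], [[0, 0, 0], [0, 0, -0.6], 0], [[0, 0, 0], [0, 0, -0.7], 0], [[0, 0, 0], [0, 0, -0.78], 0]]'

```text
clock: 15.13
tcp_pos: [0.5389, -0.2153, 0.0398]
orientation: [0.001, -0.607, 0.794, -0.001]
wrist_force: [-2.9, 4.4, 11.3]
finger_gap: 0.0108
grip_force: 84.6
```

Emit:
step_arm --moves '[[[0, 0, 0], [0, 0, -0.05], 0], [[0, 0, 0], [0, 0, -0.08], 0], [[0, 0, 0], [0, 0, -0.08], 0], [[0, 0, 0], [0, 0, -0.08], 0]]'

```text
clock: 15.47
tcp_pos: [0.5389, -0.2154, 0.0398]
orientation: [0.001, -0.637, 0.771, -0.001]
wrist_force: [-3.9, 4.1, 11.4]
finger_gap: 0.0108
grip_force: 84.7
```

```bash
python3 st.py
```

```text
[-3.9  4.1 11.4] [1.169 0.741 0.024] -1.9 0.016
[0.3 0.8 3.8] q est [-1.000e-03  3.000e-03  1.571e+00]
```

Emit:
step_arm --moves '[[[0, 0, 0], [0, 0, -0.01], 0], [[0, 0, 0], [0, 0, -0.01], 0], [[0, 0, 0], [0, 0, -0.01], 0]]'

```text
clock: 15.72
tcp_pos: [0.5389, -0.2153, 0.0398]
orientation: [0.001, -0.641, 0.768, -0.001]
wrist_force: [-2.7, 4.0, 10.9]
finger_gap: 0.0112
grip_force: 84.7
```

```bash
python3 st.py; python3 - <<'E'
from h import *
t=imaging.read_camera("top")[:,:,::-1];s=imaging.read_camera("side")[:,:,::-1]
cv2.imwrite("pics/end.png",np.hstack([cv2.resize(t,(400,300)),cv2.resize(s,(400,300))]))
E
```

```text
[-2.7  4.  10.9] [1.184 0.73  0.041] -1.91 0.042
[0.3 0.9 3.8] q est [-1.000e-03  3.000e-03  1.581e+00]
```

View pics/end.png

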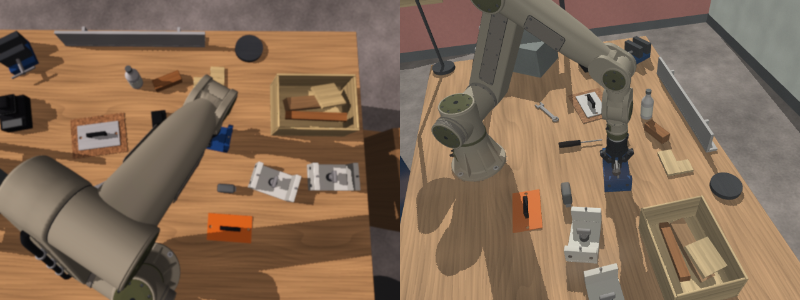

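The cover lies centred on the mat near (98,134) in the left half. The bystanders are where they were, and the gripper still holds the screw at the housing. Handing in.

```bash
python3 -c "
from workcell import env
print(env.hand_in())"
```

```text
the job is handed in; nothing more can be done
None
```

The job is handed in at about 16 s on the robot's clock: the cover lies flat and handle up in the middle of the mat, and the gripper still holds the thumbscrew, seated and then backed off about a quarter turn (about 1.56 rad by my estimate).

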